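# Click the capsule box lid shut

### The job

The lid is sitting on the clear box of coffee capsules, but its white rim is sprung up on all four sides. Press down around the rim with the fingertips until all four rim sections have clicked fully shut, firmly but without crushing the lid. Leave the box standing where it is, neither lifted, tipped nor shoved away, and do not disturb the mug, the glass or the loose capsule; finish with the hand clear.

Things in the scene. Friction and masses are not known exactly. Their poses are not given: they have to be found in the camera images.
- box: Clear plastic tub full of coffee capsules with its press-down lid in place, standing loose on the counter (about 1 kg). Tub 130 (x) x 180 (y) x 75 mm high; origin at the centre of its underside, z up, x across the short way, y along the long way. The lid has a fixed grey middle panel (70 x 120 mm, top 80 mm above the origin) and four white hinged rim sections around it, all sprung up at the start.
- lid_mid (a point): Centre of the top of the grey middle panel, 80 mm above the box's underside.
- rim_near (a joint): Angle (rad) of the white rim section along the long side at box -x: 0 = sprung up (outer edge about 12 mm high), 0.35 = clicked shut, level with the middle panel. Its latch snaps over at about 0.2: released before that it springs back up, beyond that it clicks down and stays. Pushing straight down on its press point takes about 7 N to get it over; once shut it rests on a hard stop.
- press_near (a point): Press point: on the top face of that section, midway along its length, 26 mm out from its hinge, which runs along the edge of the middle panel (hinge axis 77.5 mm above the box's underside). The section is 184 mm long, 34 mm wide, 5 mm thick, with a skirt hanging 14 mm below its outer edge and a 40 mm wide finger tab 9 mm further out. When shut the point is 80 mm above the box's underside, about 9 mm lower than at the start, and 1 to 3 mm further out.
- rim_left (a joint): Angle (rad) of the white rim section along the short side at box +y: 0 = sprung up (outer edge about 12 mm high), 0.35 = clicked shut, level with the middle panel. Its latch snaps over at about 0.2: released before that it springs back up, beyond that it clicks down and stays. Pushing straight down on its press point takes about 7 N to get it over; once shut it rests on a hard stop.
- press_left (a point): Press point: on the top face of that section, midway along its length, 26 mm out from its hinge, which runs along the edge of the middle panel (hinge axis 77.5 mm above the box's underside). The section is 69 mm long, 34 mm wide, 5 mm thick, with a skirt hanging 14 mm below its outer edge and a 40 mm wide finger tab 9 mm further out. When shut the point is 80 mm above the box's underside, about 9 mm lower than at the start, and 1 to 3 mm further out.
- rim_far (a joint): Angle (rad) of the white rim section along the long side at box +x: 0 = sprung up (outer edge about 12 mm high), 0.35 = clicked shut, level with the middle panel. Its latch snaps over at about 0.2: released before that it springs back up, beyond that it clicks down and stays. Pushing straight down on its press point takes about 7 N to get it over; once shut it rests on a hard stop.
- press_far (a point): Press point: on the top face of that section, midway along its length, 26 mm out from its hinge, which runs along the edge of the middle panel (hinge axis 77.5 mm above the box's underside). The section is 184 mm long, 34 mm wide, 5 mm thick, with a skirt hanging 14 mm below its outer edge and a 40 mm wide finger tab 9 mm further out. When shut the point is 80 mm above the box's underside, about 9 mm lower than at the start, and 1 to 3 mm further out.
- rim_right (a joint): Angle (rad) of the white rim section along the short side at box -y: 0 = sprung up (outer edge about 12 mm high), 0.35 = clicked shut, level with the middle panel. Its latch snaps over at about 0.2: released before that it springs back up, beyond that it clicks down and stays. Pushing straight down on its press point takes about 7 N to get it over; once shut it rests on a hard stop.
- press_right (a point): Press point: on the top face of that section, midway along its length, 26 mm out from its hinge, which runs along the edge of the middle panel (hinge axis 77.5 mm above the box's underside). The section is 69 mm long, 34 mm wide, 5 mm thick, with a skirt hanging 14 mm below its outer edge and a 40 mm wide finger tab 9 mm further out. When shut the point is 80 mm above the box's underside, about 9 mm lower than at the start, and 1 to 3 mm further out.
- mug: Bystander: blue ceramic mug, 80 mm across, 92 mm high, with a handle; origin at the centre of its underside. Stands near one short side of the box.
- tumbler: Bystander: upturned drinking glass, 72 mm across, 95 mm high; origin at the centre of its underside. Stands near the other short side of the box.
- capsule: Bystander: one coffee capsule with a foil top, 49 mm across, 44 mm high; origin at the centre of its underside. Stands near the far long side of the box.
Not all that is in view belongs to the job. What is meant by the box is not black, and is the larger of those in its own colour.

How it is judged:
By the outcome, as a careful person would: the job done as asked, in the order asked, and still so for the second after the job is handed in, with the robot touching nothing.
It also fails if it takes over 48 s, if anything falls off the work surface, if the arm or the gripper's body presses on something with over 40 N, if the wrist force passes 120 N, or if a joint passes its speed limit or range.

### The arm

A 6-joint arm with a two-finger parallel gripper is mounted at the origin on the work surface. World frame = base frame: x ahead of the robot, y to its left, z up, the work surface at z = 0. Lengths are in mm, angles in rad, forces in N, time in s.
With the tool pointing down it reaches from about 300 to 775 mm from the base axis. Payload 14.6 kg.
Tool frame: the origin (TCP) lies midway between the tips of the shut fingers; the grasp point (between the pads) lies 19 mm behind it; x points along the fingers, z is the direction in which the jaws open and shut, and the axes are right-handed (so a half turn about x gives the same grasp; the last joint's range is limited). The gripper opens to 94 mm and grips with 3 to 60 N. Pads are 16 mm wide; open, the fingers measure 119 mm over their backs; the gripper's body (75 mm by 177 mm) begins 78 mm behind the grasp point.
Start: joints at [1.146, 0.3, 1.521, -0, 1.321, -0.067], TCP at [192.615, 515.159, 205.446] pointing down, gripper open.
Joint ranges: [-3.03, 3.03], [-0.79, 2.21], [0.23, 2.52], [-1.04, 4.18], [0, 3.07], [-2.55, 2.55]. Speed limits (rad/s): [2.22, 2.22, 2.57, 3.14, 3.14, 3.14].

### API

Orientations are given as [roll, pitch, yaw] about the fixed x, y, z axes, in that order (R = Rz(yaw) Ry(pitch) Rx(roll)).
In Python, from cell import * gives the robot as it stands.
- The arm moves only by the tool play_rows, never from a script. Its argument "motion" is one flat list of numbers, 7 for each row, row after row: the turn, a rotation vector about the tool's x, y, z in rad, then the shift along the tool's x, y, z in m, then the closure, from -1 (fully open) to 1 (shut), so that 0 is half open. In form: [rx, ry, rz, x, y, z, fingers, rx, ry, rz, x, y, z, fingers, ...]. A call has 1 to 20 rows; each row shifts and turns the pose as measured when the row begins, along the tool's axes as they then stand; what a row does not reach is not made up. A row lasts 1/10 s, in which the tool goes at most 50 mm and 8.59 degrees, less where a joint would pass 70% of its speed; a pose out of reach is approached as far as the arm can. A call with a gripper value outside its range is refused whole. The fingers move at their own pace and stop on an object; "newtons" is the grip in N (left out, the last holds). Time passes only in rows, so rows that do not move let the fingers close. It gives the time, the measured TCP pose, the force and the opening at its end, in the units of the state.
- read_state(): the state, without advancing time (a new reading comes with each control period).
- camera(name): name is "scene" or "side" or "wrist"; returns (picture, depth): 480x640x3 uint8, blue, green, red; 480x640 float32, mm along the optical axis (not along the pixel's ray), 0 where there is no reading.
- camera_params(name): a dict with "fx", "fy", "cx", "cy" (pixels), "k1" (the pictures are not rectified: a ray, as slopes to the right and down, at radius r is drawn at 1 + k1 r^2 times it, then the intrinsics apply), "T" (4x4, takes a point from camera to world coordinates). Camera axes: x right, y down, z forward; pixel columns grow to the right and rows downward; lengths in mm; the calibration is good to about 2 mm. A picture is of the moment at which its call begins: read the wrist's pose just before it. camera_params takes no time and is no camera call; for the wrist camera it gives the pose at the moment of the call.
- sign_off(): hands the job in, once; it reports no verdict.
Trained networks look in the newest picture that a camera, given by its name, has taken for a name from the list of things; names that differ only in an ending like _2 or _b are one class to them, and where a whole thing is asked for, a point or a joint stands for the part that bears it (a point fixed in the world has none). Each returns a list of dicts, best first, with "conf" (0 to 1); they miss things now and then, are a little off and sometimes report something else, mostly with a low value. They report only what shows in the picture. A call takes as long as a camera call. They do not tell look-alikes from the thing itself.
- masks_of(camera, name): "region" (480x640 bool, what is visible of it).
- place_of(camera, name): "at" ([x, y, z] in mm, in the coordinates of the camera as it stood for that picture, good to about 4 mm: a listed point, or the origin of a listed thing).
The state is a dict: "clock": time; "joints": joint angles; "qd": joint speeds; "effort": joint torques, N m; "eef_pos": TCP position; "eef_rot": TCP orientation; "wrist_force": force on the tool from outside, world axes, zero at the start; "moment": the same for the moment, N m; "finger_gap": finger opening in mm.
Only numpy, scipy, OpenCV 4.12 (cv2) and the standard library are available. Lean on these libraries where they do the work, as an engineer would, in place of code of your own. Each camera call takes 0.05 s, during which the arm holds its last target.

## Working session

There is one attempt and no reset: what is moved stays moved. The work goes in short steps, Python scripts to look and compute and a tool call to move; the robot and the scene stay as the last step left them, time stands still between calls to the robot, and variables do not carry over. Pictures are saved under pics/ and viewed, and the job is handed in when it is done.

Besides the shell and the picture viewer there is one more tool, called after "Call:" in YAML: its name, and indented under it one key for each argument. play_rows: Moves the arm, as the interface text tells. Its arguments: {"type":"object","properties":{"motion":{"type":"array","items":{"type":"number"}},"newtons":{"type":"number"}},"required":["motion"]}

```bash
ls; mkdir -p pics; python3 - <<'E'
from cell import *
import cv2
s=read_state();print(s)
for c in ["scene","side"]:
    im,d=camera(c);cv2.imwrite(f"pics/{c}0.png",im)
    p=camera_params(c);print(c,p)
    for n in ["box","mug","tumbler","capsule","lid_mid"]:
        import numpy as np
        for r in place_of(c,n)[:3]:
            print(n,round(r["conf"],2),np.round((p["T"]@np.r_[r["at"],1])[:3]))
E
```

```text
pics
{'clock': 0.0, 'joints': array([ 1.14637928e+00,  3.00460811e-01,  1.52159585e+00,  8.69365484e-06,
        1.32068506e+00, -6.65863343e-02]), 'qd': array([-5.66365015e-04, -1.20677024e-03, -1.49588471e-03, -1.17407305e-03,
        2.04520832e-06,  1.44559439e-03]), 'effort': array([-1.59071191e-03, -5.31804907e+01, -3.52754045e+01,  7.08976854e-02,
        2.42051360e-02, -5.25964424e-05]), 'eef_pos': array([192.51793579, 514.9226947 , 204.88572297]), 'eef_rot': array([ 3.06767817,  1.56964723, -2.00254368]), 'wrist_force': array([-1.25279225, -0.09028175, -0.51147492]), 'moment': array([-0.04449514,  0.02425044,  0.00985492]), 'finger_gap': 94.24944131267534}
scene {'fx': 526.7477747529084, 'fy': 526.7477747529084, 'cx': 322.85802461391836, 'cy': 233.3643794838787, 'k1': -0.07757237458309685, 'T': array([[ 8.46611229e-01,  4.26716516e-01, -3.18060438e-01,
         8.49497865e+02],
       [ 5.32202523e-01, -6.75250151e-01,  5.10683570e-01,
        -4.18954374e+02],
       [ 3.14675562e-03, -6.01623012e-01, -7.98773966e-01,
         7.81884281e+02],
       [ 0.00000000e+00,  0.0
[... 348 characters left out ...]
: 541.9783146743671, 'cx': 321.01249826733863, 'cy': 240.61065351366224, 'k1': -0.09462903029822888, 'T': array([[-9.92216392e-01, -5.27190991e-02,  1.12815458e-01,
         4.73279992e+02],
       [-1.24083846e-01,  4.94819050e-01, -8.60091453e-01,
         7.34640182e+02],
       [-1.04799912e-02, -8.67395414e-01, -4.97509161e-01,
         4.85663527e+02],
       [ 0.00000000e+00,  0.00000000e+00,  0.00000000e+00,
         1.00000000e+00]])}
box 0.83 [351. -34.  -4.]
box 0.78 [691. 270.  -5.]
mug 0.28 [728.   5.  -0.]
mug 0.2 [597. -77.  85.]
tumbler 0.67 [477. 168.   3.]
capsule 0.62 [728.   4.   0.]
lid_mid 0.74 [689. 271.  78.]
lid_mid 0.67 [572.   2.  80.]
lid_mid 0.64 [346. -30.  60.]
```

View pics/scene0.png

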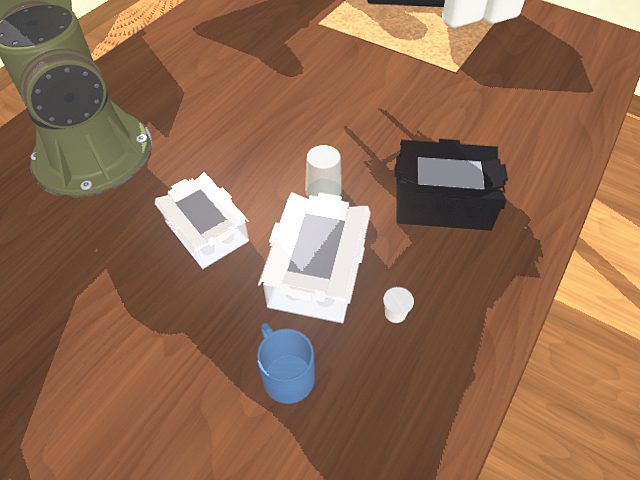

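View pics/side0.png

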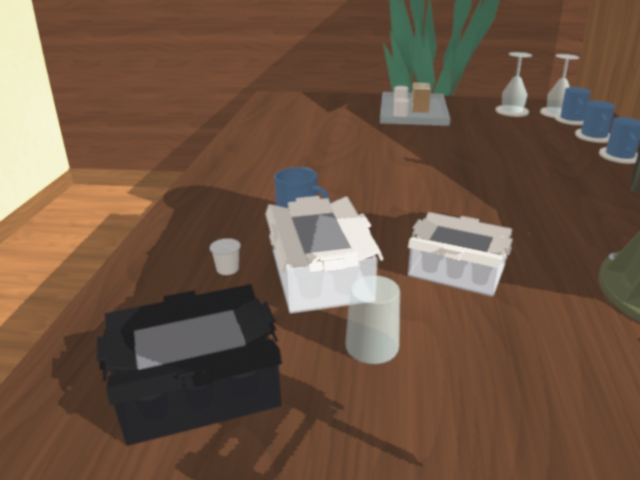

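The candidates in the scene picture are the small clear box (200,215), the larger clear box (318,250) and the black box (450,185). The larger clear one fits: it isn't black, and it's the larger of the two clear ones. I'll confirm that in an enlarged crop and measure the box pose.

```bash
cat > h.py <<'E'
from cell import *
import cv2, numpy as np
def world(c,uv,d):
    p=camera_params(c);K=np.array([[p['fx'],0,p['cx']],[0,p['fy'],p['cy']],[0,0,1]])
    x=cv2.undistortPoints(np.float32(uv).reshape(-1,1,2),K,np.array([p['k1'],0,0,0.]))[:,0]
    P=np.c_[x,np.ones(len(x))]*np.asarray(d).reshape(-1,1)
    return P@p['T'][:3,:3].T+p['T'][:3,3]
def planept(c,uv,z):
    p=camera_params(c);o=p['T'][:3,3]
    w=world(c,uv,np.ones(len(uv)))-o
    return o+w*((z-o[2])/w[:,2])[:,None]
E
python3 - <<'E'
from h import *
for c,win in [("scene",(230,170,400,420)),("side",(250,160,400,320))]:
    im,d=camera(c);x0,y0,x1,y1=win
    cv2.imwrite(f"pics/{c}crop.png",cv2.resize(im[y0:y1,x0:x1],None,fx=3 if c=="scene" else 3.5,fy=3 if c=="scene" else 3.5)[:600*2, :800] if 0 else cv2.resize(im[y0:y1,x0:x1],None,fx=2.3 if c=="scene" else 3.5,fy=2.3 if c=="scene" else 3.5))
    p=camera_params(c)
    for n in ["lid_mid","press_near","press_left","press_far","press_right"]:
        for r in place_of(c,n)[:6]:
            w=(p["T"]@np.r_[r["at"],1])[:3]
            if np.hypot(w[0]-572,w[1]-2)<130: print(c,n,round(r["conf"],2),np.round(w,1))
    # panel: points at box with low brightness
    vv,uu=np.mgrid[y0:y1,x0:x1];uv=np.c_[uu.ravel(),vv.ravel()]
    P=world(c,uv,d[y0:y1,x0:x1].ravel())
    hsv=cv2.cvtColor(im,cv2.COLOR_BGR2HSV)[y0:y1,x0:x1].reshape(-1,3)
    m=(abs(P[:,2]-80)<8)&(hsv[:,1]<60)&(np.hypot(P[:,0]-572,P[:,1]-2)<130)
    m2=m&(hsv[:,2]<(175 if c=='scene' else 160))
    Q=P[m2];print(c,len(Q),Q[:,2].mean() if len(Q) else 0)
    m3=(P[:,2]>70)&(P[:,2]<110)&(np.hypot(P[:,0]-572,P[:,1]-2)<130)
    for nm,q in (("panel",Q),("all",P[m3])):
        print(nm,cv2.minAreaRect(np.float32(q[:,:2])))
E
```

```text
scene lid_mid 0.98 [574.2   2.3  85.8]
scene press_left 0.84 [547.3  84.5  90.7]
scene press_far 0.69 [632.6  22.   91.3]
scene press_right 0.9 [602.8 -71.5  90.4]
scene 1087 80.099036076223
panel ((559.4296875, -15.451957702636719), (110.24501037597656, 151.18380737304688), 19.86379051208496)
all ((573.7969970703125, 3.158203125), (153.47695922851562, 203.64907836914062), 16.90271759033203)
side lid_mid 0.86 [573.6   2.1  81.2]
side press_near 0.95 [519.4 -13.7  86.8]
side press_left 0.88 [539.2  81.9  87.8]
side press_left 0.35 [572.1   6.4   1.9]
side press_far 0.77 [623.1  24.9  87.7]
side press_right 0.76 [596.6 -75.8  87.3]
side 1651 79.57759826363113
panel ((566.30029296875, -3.698883056640625), (112.85481262207031, 180.03102111816406), 23.457359313964844)
all ((572.0507202148438, 6.030723571777344), (151.1226043701172, 205.93893432617188), 21.2703914642334)
```

View pics/scenecrop.png

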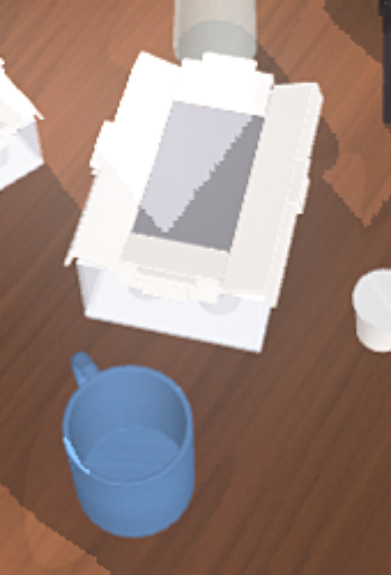

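View pics/sidecrop.png

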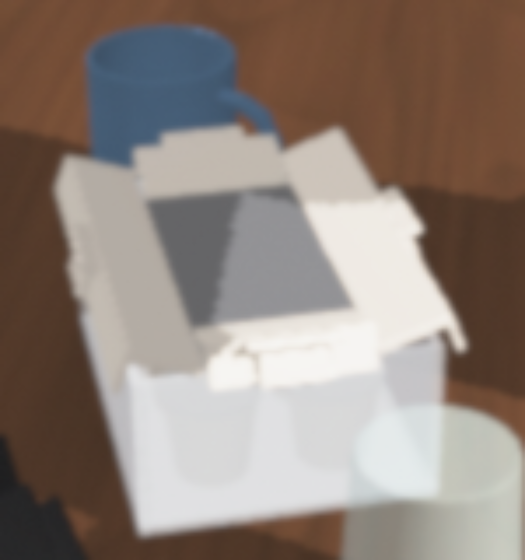

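The crops confirm the target: grey panel and four sprung white rims. The scene-crop panel corners are (180,101), (264,117), (228,251) and (134,234). The mug is past the -y end, the glass past the +y end and the capsule at +x.

```bash
python3 - <<'E'
from h import *
for c,f,o,pts in [("scene",2.3,(230,170),[(180,101),(264,117),(228,251),(134,234)]),("side",3.5,(250,160),[(293,187),(148,202),(195,326),(353,307)])]:
    uv=np.array(pts)/f+np.array(o)
    W=planept(c,uv,80);print(np.round(W[:,:2],1).tolist(),"c",W.mean(0)[:2])
    for i in range(4):
        e=W[(i+1)%4]-W[i];print(round(np.hypot(*e[:2]),1),round(np.degrees(np.arctan2(e[1],e[0])),1))
    p=camera_params(c)
    for n in ["mug","tumbler","capsule"]:
        for r in masks_of(c,n)[:2]:
            v,u=np.nonzero(r["region"]);print(n,round(r["conf"],2),u.min(),u.max(),v.min(),v.max())
    for n in ["mug","tumbler","capsule"]:
        for r in place_of(c,n)[:1]: print(n,r["conf"],(p["T"]@np.r_[r["at"],1])[:3])
E
```

```text
[[526.6, 51.8], [587.4, 72.2], [626.1, -41.0], [564.2, -63.8]] c [576.06514716   4.80005464]
64.1 18.6
119.6 -71.1
66.0 -159.7
121.5 108.0
mug 0.57 258 314 323 402
mug 0.23 258 307 193 287
tumbler 0.63 304 340 145 195
capsule 0.58 383 413 287 322
mug 0.69 [ 642.54094775 -186.40224549    2.42141947]
tumbler 0.95 [484.70622806 168.59160525   1.15761663]
capsule 0.73 [7.35067775e+02 6.75695291e-01 3.18322150e+00]
[[555.6, -58.2], [621.0, -36.0], [582.8, 71.8], [519.0, 49.5]] c [569.61628468   6.77660302]
69.1 18.8
114.4 109.5
67.5 -160.7
113.8 -71.2
mug 0.92 275 329 167 207
tumbler 0.73 345 398 276 362
tumbler 0.35 266 308 205 271
capsule 0.68 210 240 239 274
capsule 0.55 332 379 198 259
tumbler 0.69 [477.55757838 169.78961783   3.27184811]
capsule 0.79 [725.23340489   5.35993629  -1.01706691]
```

```bash
cat >> h.py <<'E'
from scipy.spatial.transform import Rotation as R
C=np.array([573,3.5]);Y=np.radians(18.8);ex=np.array([np.cos(Y),np.sin(Y)]);ey=np.array([-ex[1],ex[0]])
PT=dict(near=C-60*ex,far=C+60*ex,left=C+85*ey,right=C-85*ey)
def go(name,z):
    s=read_state();Rm=R.from_euler('xyz',s['eef_rot']).as_matrix()
    d=np.r_[PT[name],z]-s['eef_pos']
    print(name,PT[name].round(1),"pos",s['eef_pos'].round(1),"F",s['wrist_force'].round(1),"t",round(s['clock'],2),"shift_mm",(Rm.T@d).round(1))
    zt=Rm[:,2];print("tool x",Rm[:,0].round(3),"z",zt.round(3),"yaw of z deg",np.degrees(np.arctan2(zt[1],zt[0])).round(1),"want",np.degrees(Y)+90, s['joints'].round(2),s['finger_gap'])
E
python3 -c "
from h import *
for n in PT: go(n,130)"
```

```text
near [516.2 -15.8] pos [192.6 515.2 205.4] F [-0.5 -0.1  0.1] t 1.8 shift_mm [  75.4 -489.1 -384. ]
tool x [-0. -0. -1.] z [ 0.35   0.937 -0.   ] yaw of z deg 69.5 want 108.8 [ 1.15  0.3   1.52  0.    1.32 -0.07] 93.82734295565871
far [629.8  22.8] pos [192.6 515.2 205.4] F [-0.5 -0.1  0.1] t 1.8 shift_mm [  75.4 -581.9 -308. ]
tool x [-0. -0. -1.] z [ 0.35   0.937 -0.   ] yaw of z deg 69.5 want 108.8 [ 1.15  0.3   1.52  0.    1.32 -0.07] 93.82734295565871
left [545.6  84. ] pos [192.6 515.2 205.4] F [-0.5 -0.1  0.1] t 1.8 shift_mm [  75.4 -481.6 -280.3]
tool x [-0. -0. -1.] z [ 0.35   0.937 -0.   ] yaw of z deg 69.5 want 108.8 [ 1.15  0.3   1.52  0.    1.32 -0.07] 93.82734295565871
right [600.4 -77. ] pos [192.6 515.2 205.4] F [-0.5 -0.1  0.1] t 1.8 shift_mm [  75.4 -589.3 -411.8]
tool x [-0. -0. -1.] z [ 0.35   0.937 -0.   ] yaw of z deg 69.5 want 108.8 [ 1.15  0.3   1.52  0.    1.32 -0.07] 93.82734295565871
```

Call:
play_rows:
  motion: [0,0,0,0.0025,-0.037,-0.0215,1,0,0,0,0.0025,-0.037,-0.0215,1,0,0,0,0.0025,-0.037,-0.0215,1,0,0,0,0.0025,-0.037,-0.0215,1,0,0,0,0.0025,-0.037,-0.0215,1,0,0,0,0.0025,-0.037,-0.0215,1,0,0,0,0.0025,-0.037,-0.0215,1,0,0,0,0.0025,-0.037,-0.0215,1,0,0,0,0.0025,-0.037,-0.0215,1,0,0,0,0.0025,-0.037,-0.0215,1,0,0,0,0.0025,-0.037,-0.0215,1,0,0,0,0.0025,-0.037,-0.0215,1,0,0,0,0.0025,-0.037,-0.0215,1,-0.137,0,0,0,0,0,1,-0.137,0,0,0,0,0,1,-0.137,0,0,0,0,0,1,-0.137,0,0,0,0,0,1,-0.137,0,0,0,0,0,1]
  newtons: 10

```text
clock: 3.6
eef_pos: [559.0, 65.7, 171.4]
eef_rot: [-1.182, 1.568, 0.74]
wrist_force: [0.1, 0.4, 0.1]
finger_gap: 0.5
```

```bash
python3 -c "
from h import *
for n in PT: go(n,110)
im,d=camera('wrist');cv2.imwrite('pics/w1.png',im)
im,d=camera('scene');cv2.imwrite('pics/s1.png',im)
p=camera_params('wrist')
for n in ['lid_mid','press_near','press_left','press_far','press_right']:
    pass
camera('wrist')
for n in ['lid_mid','press_near','press_left','press_far','press_right','tumbler']:
    for r in place_of('wrist',n)[:2]: print(n,round(r['conf'],2),(p['T']@np.r_[r['at'],1])[:3].round(1))
"
```

```text
near [516.2 -15.8] pos [559.   65.7 171.4] F [0.1 0.4 0.1] t 3.6 shift_mm [ 61.2  68.4 -61.9]
tool x [ 0.002  0.002 -1.   ] z [-0.344  0.939  0.001] yaw of z deg 110.1 want 108.8 [ 0.05  0.36  1.53  0.    1.26 -1.87] 0.4684748072521317
far [629.8  22.8] pos [559.   65.7 171.4] F [0.1 0.4 0.1] t 3.6 shift_mm [ 61.5 -51.5 -64.6]
tool x [ 0.002  0.002 -1.   ] z [-0.344  0.939  0.001] yaw of z deg 110.1 want 108.8 [ 0.05  0.36  1.53  0.    1.26 -1.87] 0.4684748072521317
left [545.6  84. ] pos [559.   65.7 171.4] F [0.1 0.4 0.1] t 3.6 shift_mm [61.4  6.5 21.7]
tool x [ 0.002  0.002 -1.   ] z [-0.344  0.939  0.001] yaw of z deg 110.1 want 108.8 [ 0.05  0.36  1.53  0.    1.26 -1.87] 0.4684748072521317
right [600.4 -77. ] pos [559.   65.7 171.4] F [0.1 0.4 0.1] t 3.6 shift_mm [  61.2   10.4 -148.2]
tool x [ 0.002  0.002 -1.   ] z [-0.344  0.939  0.001] yaw of z deg 110.1 want 108.8 [ 0.05  0.36  1.53  0.    1.26 -1.87] 0.4684748072521317
lid_mid 0.95 [694.3 271.   71.5]
lid_mid 0.61 [543.   81.3  84.4]
press_near 0.92 [518.7 -15.9  89.9]
press_left 0.73 [543.8  83.8  85.8]
press_left 0.7 [615.3 230.1  89.2]
press_far 0.85 [667.5 323.1  89. ]
press_far 0.82 [632.6  22.1  88. ]
press_right 0.59 [603.  -72.9  86.1]
tumbler 0.78 [481.4 167.6  -1.2]
```

The wrist view agrees with my press points to within about 3 mm, apart from press_right, which is about 5 mm off. I'll go over press_left and descend.

Call:
play_rows:
  motion: [0.02,0,0,0.02,0.006,0.021,1,0,0,0,0.03,0,0,1,0,0,0,0.015,0,0,1,0,0,0,0,0,0,1]

```text
clock: 4.45
eef_pos: [546.5, 84.4, 105.4]
eef_rot: [-1.435, 1.565, 0.454]
wrist_force: [0.1, 0.5, -0.2]
finger_gap: 0.4
```

```bash
python3 -c "
from h import *
go('left',90)
im,d=camera('side');cv2.imwrite('pics/s2.png',cv2.resize(im[120:340,200:460],None,fx=2.5,fy=2.5))
"
```

```text
left [545.6  84. ] pos [546.5  84.4 105.4] F [ 0.1  0.5 -0.2] t 4.45 shift_mm [15.4  1.1 -0.2]
tool x [ 0.005  0.002 -1.   ] z [-0.313  0.95   0.001] yaw of z deg 108.2 want 108.8 [ 0.09  0.41  1.62  0.    1.11 -1.8 ] 0.4052669394011493
```

View pics/s2.png

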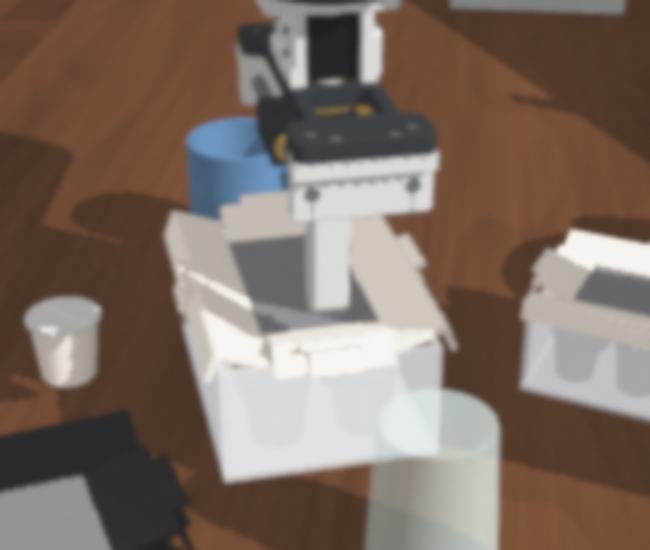

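The finger (tip at 330,308 in the crop) hovers over the middle of the left section, clear of the glass. Pressing now.

Call:
play_rows:
  motion: [0,0,0,0.008,0,0,1,0,0,0,0.004,0,0,1,0,0,0,0.004,0,0,1,0,0,0,0.002,0,0,1,0,0,0,0.002,0,0,1]

```text
clock: 5.0
eef_pos: [548.8, 84.3, 88.0]
eef_rot: [-1.627, 1.56, 0.261]
wrist_force: [-0.8, 0.6, 1.4]
finger_gap: 0.5
```

Call:
play_rows:
  motion: [0,0,0,0.002,0.001,0,1,0,0,0,0.002,0.001,0,1]

```text
clock: 5.2
eef_pos: [548.5, 84.6, 85.8]
eef_rot: [-1.593, 1.555, 0.295]
wrist_force: [-0.3, 4.6, 11.8]
finger_gap: 0.5
```

Call:
play_rows:
  motion: [0,0,0,0.002,0,0,1]

```text
clock: 5.3
eef_pos: [548.8, 85.0, 84.8]
eef_rot: [-1.574, 1.553, 0.314]
wrist_force: [-7.0, 1.9, 10.7]
finger_gap: 0.5
```

Call:
play_rows:
  motion: [0,0,0,0.003,0,0,1]

```text
clock: 5.4
eef_pos: [548.9, 85.3, 82.7]
eef_rot: [-1.562, 1.552, 0.326]
wrist_force: [-2.9, 0.2, 4.2]
finger_gap: 0.3
```

Call:
play_rows:
  motion: [0,0,0,0.003,0,0,1]

```text
clock: 5.5
eef_pos: [549.1, 85.4, 80.0]
eef_rot: [-1.57, 1.552, 0.318]
wrist_force: [-2.1, 0.1, 8.5]
finger_gap: 0.7
```

```bash
python3 -c "
from h import *
go('left',82)
im,d=camera('side');cv2.imwrite('pics/s3.png',cv2.resize(im[120:340,200:460],None,fx=2.5,fy=2.5))
"
```

```text
left [545.6  84. ] pos [549.1  85.4  80. ] F [-2.1  0.1  8.5] t 5.5 shift_mm [-2.1  3.8 -0.3]
tool x [ 0.018  0.006 -1.   ] z [-0.312  0.95   0.   ] yaw of z deg 108.2 want 108.8 [ 0.09  0.44  1.65  0.01  1.04 -1.8 ] 0.7104115750797311
```

View pics/s3.png

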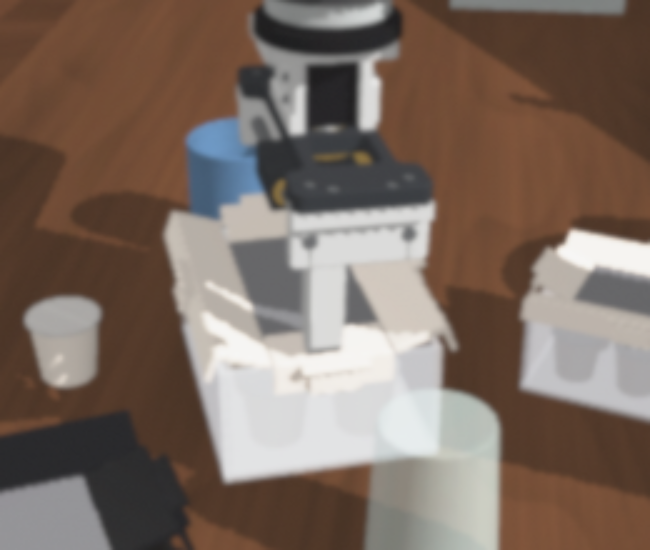

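The force peaked at about 12 N, fell off through the snap, and is rising again at z = 80. I'll give it a slight firm-up, then lift, correct the tilt and go to the next section.

Call:
play_rows:
  motion: [0,0,0,0.002,0,0,1]

```text
clock: 5.65
eef_pos: [549.4, 85.5, 79.0]
eef_rot: [-1.574, 1.551, 0.314]
wrist_force: [-10.7, -0.5, 26.4]
finger_gap: 0.9
```

Call:
play_rows:
  motion: [0,0,0,-0.01,0,0,1,0,0,0.019,-0.025,0,0,1,0,0,0,0,0,0,1]

```text
clock: 5.95
eef_pos: [548.7, 85.1, 115.3]
eef_rot: [-2.78, 1.57, -0.892]
wrist_force: [0.2, -0.4, -0.3]
finger_gap: 0.2
```

```bash
python3 -c "
from h import *
go('far',105)
im,d=camera('side');cv2.imwrite('pics/s4.png',cv2.resize(im[120:340,200:460],None,fx=2.5,fy=2.5))
p=camera_params('side')
for n in ['lid_mid','press_near','press_left','press_far','press_right']:
    for r in place_of('side',n)[:3]: print(n,round(r['conf'],2),(p['T']@np.r_[r['at'],1])[:3].round(1))
"
```

```text
far [629.8  22.8] pos [548.7  85.1 115.3] F [ 0.2 -0.4 -0.3] t 5.95 shift_mm [ 10.4 -57.7 -84.4]
tool x [ 0. -0. -1.] z [-0.312  0.95  -0.   ] yaw of z deg 108.2 want 108.8 [ 0.09  0.4   1.61 -0.    1.14 -1.8 ] 0.1999132342571508
lid_mid 0.89 [346.6 -32.4  62.2]
lid_mid 0.85 [571.7   2.8  76.1]
lid_mid 0.77 [688.7 273.7  80.4]
press_near 0.91 [336.1 -74.5  66.5]
press_near 0.66 [720.5 224.   88.7]
press_near 0.63 [517.7 -13.9  89.7]
press_left 0.8 [617.5 234.6  87.2]
press_left 0.67 [573.2   4.1  80.3]
press_left 0.63 [536.5  83.5  77.2]
press_far 0.97 [367.1   8.7  68.9]
press_far 0.67 [623.7  25.4  87.8]
press_far 0.63 [662.8 327.1  86.8]
press_right 0.77 [769.6 305.2  89.5]
press_right 0.67 [409.4 -48.7  66.1]
press_right 0.56 [597.1 -80.3  85.6]
```

View pics/s4.png

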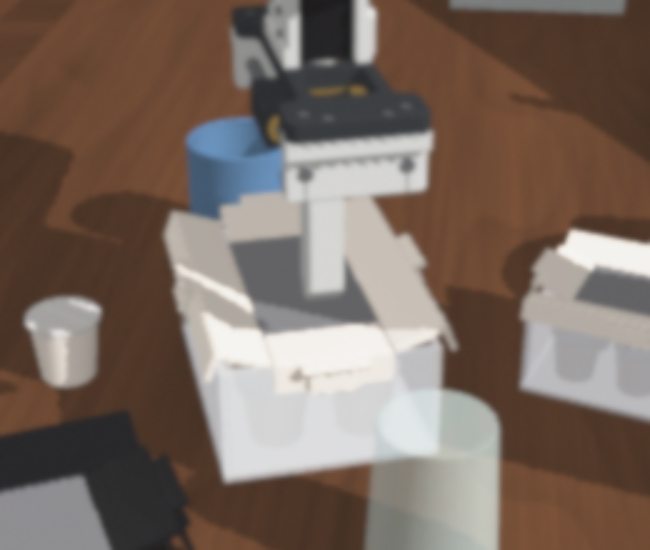

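The left section now lies flat at about z = 78 and the box hasn't moved. Next is far.

Call:
play_rows:
  motion: [0,0,0,0,-0.0195,-0.028,1,0,0,0,0,-0.0195,-0.028,1,0,0,0,0,-0.0195,-0.028,1,0,0,0,0,0,0,1,0,0,0,0.01,0,0,1,0,0,0,0.008,0,0,1,0,0,0,0,0,0,1]

```text
clock: 6.95
eef_pos: [629.4, 22.1, 88.3]
eef_rot: [1.31, 1.562, -3.083]
wrist_force: [0.6, -2.0, 4.6]
finger_gap: 0.3
```

```bash
python3 -c "
from h import *
go('far',80)"
```

```text
far [629.8  22.8] pos [629.4  22.1  88.3] F [ 0.6 -2.   4.6] t 6.95 shift_mm [ 8.3 -0.7  0.6]
tool x [-0.008 -0.    -1.   ] z [-0.313  0.95   0.002] yaw of z deg 108.3 want 108.8 [-0.02  0.59  1.39 -0.    1.17 -1.91] 0.267955728326354
```

Call:
play_rows:
  motion: [0,0,0,0.002,0,0,1,0,0,0,0.002,0,0,1]

```text
clock: 7.15
eef_pos: [630.0, 22.3, 86.0]
eef_rot: [1.644, 1.566, -2.748]
wrist_force: [1.0, -3.4, 8.2]
finger_gap: 0.7
```

Call:
play_rows:
  motion: [0,0,0,0.002,0,0,1,0,0,0,0.002,0,0,1]

```text
clock: 7.35
eef_pos: [630.5, 22.5, 84.1]
eef_rot: [2.722, 1.568, -1.67]
wrist_force: [1.4, -2.9, 5.1]
finger_gap: 0.4
```

Call:
play_rows:
  motion: [0,0,0,0.002,0,0,1]

```text
clock: 7.45
eef_pos: [630.6, 22.6, 82.9]
eef_rot: [3.119, 1.567, -1.272]
wrist_force: [0.8, -1.1, 1.9]
finger_gap: 0.7
```

Call:
play_rows:
  motion: [0,0,0,0.002,0,0,1,0,0,0,0.002,0,0,1]

```text
clock: 7.65
eef_pos: [630.4, 23.2, 79.5]
eef_rot: [-3.019, 1.567, -1.126]
wrist_force: [-3.4, -2.5, 19.0]
finger_gap: 0.2
```

Call:
play_rows:
  motion: [0,0,0,0.0015,0,0,1]

```text
clock: 7.75
eef_pos: [630.5, 23.3, 79.3]
eef_rot: [-2.892, 1.566, -0.999]
wrist_force: [-7.7, -3.8, 19.0]
finger_gap: 0.3
```

Far is on its hard stop (19 N at z = 79.3). I'll lift off and go to near.

Call:
play_rows:
  motion: [0,0,0,-0.01,0,0,1,0,0,0,-0.022,0,0,1,0,0,0,0,0.03,0,1,0,0,0,0,0.03,0,1,0,0,0,0,0.03,0,1,0,0,0,0,0.03,0,1,0,0,0,0,0,0,1]

```text
clock: 8.45
eef_pos: [510.3, -13.5, 111.7]
eef_rot: [2.187, 1.568, -2.201]
wrist_force: [-0.1, 0.5, -0.6]
finger_gap: 0.4
```

```bash
python3 -c "
from h import *
go('near',90)"
```

```text
near [516.2 -15.8] pos [510.3 -13.5 111.7] F [-0.1  0.5 -0.6] t 8.45 shift_mm [21.7 -4.9 -4.1]
tool x [-0.002 -0.002 -1.   ] z [-0.319  0.948 -0.002] yaw of z deg 108.6 want 108.8 [-0.1   0.31  1.73 -0.    1.09 -1.99] 0.37923224751769824
```

Call:
play_rows:
  motion: [0,0,0,0,-0.005,-0.004,1,0,0,0,0.012,0,0,1,0,0,0,0.006,0,0,1,0,0,0,0,0,0,1]

```text
clock: 8.85
eef_pos: [518.2, -15.0, 92.0]
eef_rot: [2.18, 1.568, -2.206]
wrist_force: [-0.4, -1.0, 0.7]
finger_gap: 0.6
```

Call:
play_rows:
  motion: [0,0,0,0.003,0,0,1,0,0,0,0.002,0,0,1]

```text
clock: 9.05
eef_pos: [518.5, -14.9, 86.5]
eef_rot: [1.948, 1.567, -2.439]
wrist_force: [-6.3, -2.0, 11.1]
finger_gap: 0.2
```

Call:
play_rows:
  motion: [0,0,0,0.002,0,0,1,0,0,0,0.002,0,0,1]

```text
clock: 9.25
eef_pos: [518.4, -15.1, 83.1]
eef_rot: [1.939, 1.567, -2.446]
wrist_force: [-3.0, -0.2, 5.1]
finger_gap: 0.4
```

Call:
play_rows:
  motion: [0,0,0,0.002,0,0,1]

```text
clock: 9.35
eef_pos: [518.5, -15.0, 81.1]
eef_rot: [1.979, 1.567, -2.406]
wrist_force: [-0.3, -0.7, -0.4]
finger_gap: 0.3
```

Call:
play_rows:
  motion: [0,0,0,0.002,0,0,1]

```text
clock: 9.45
eef_pos: [518.7, -15.0, 79.4]
eef_rot: [2.061, 1.567, -2.325]
wrist_force: [-9.6, 0.2, 24.8]
finger_gap: 0.2
```

```bash
python3 -c "
from h import *
go('right',112)"
```

```text
right [600.4 -77. ] pos [518.7 -15.   79.4] F [-9.6  0.2 24.8] t 9.45 shift_mm [-32.6 -57.3 -85. ]
tool x [-0.003 -0.003 -1.   ] z [-0.321  0.947 -0.002] yaw of z deg 108.7 want 108.8 [-0.1   0.38  1.74 -0.    1.03 -1.99] 0.20923460094075638
```

Near is shut too. Lifting off and going to right.

Call:
play_rows:
  motion: [0,0,0,-0.01,0,0,1,0,0,0,-0.022,0,0,1,0,0,0,0,-0.019,-0.028,1,0,0,0,0,-0.019,-0.028,1,0,0,0,0,-0.019,-0.028,1,0,0,0,0,0,0,1]

```text
clock: 10.05
eef_pos: [603.2, -77.5, 114.0]
eef_rot: [2.675, 1.568, -1.709]
wrist_force: [-0.3, -0.3, -0.5]
finger_gap: 0.5
```

```bash
python3 -c "
from h import *
go('right',92)
im,d=camera('scene');cv2.imwrite('pics/s5.png',cv2.resize(im[120:420,180:440],None,fx=2,fy=2))
p=camera_params('scene')
for n in ['lid_mid','press_right']:
    for r in place_of('scene',n)[:3]: print(n,round(r['conf'],2),(p['T']@np.r_[r['at'],1])[:3].round(1))
"
```

```text
right [600.4 -77. ] pos [603.2 -77.5 114. ] F [-0.3 -0.3 -0.5] t 10.05 shift_mm [22.   2.4  1.4]
tool x [-0.    -0.003 -1.   ] z [-0.323  0.946 -0.003] yaw of z deg 108.8 want 108.8 [-0.19  0.51  1.44 -0.    1.18 -2.08] 0.5261630229138196
lid_mid 0.93 [689.  270.1  77.1]
lid_mid 0.85 [572.4   4.4  84.9]
lid_mid 0.82 [351.4 -33.9  62.9]
press_right 0.85 [410.7 -51.4  64.4]
press_right 0.55 [765.2 315.1  88.8]
```

View pics/s5.png

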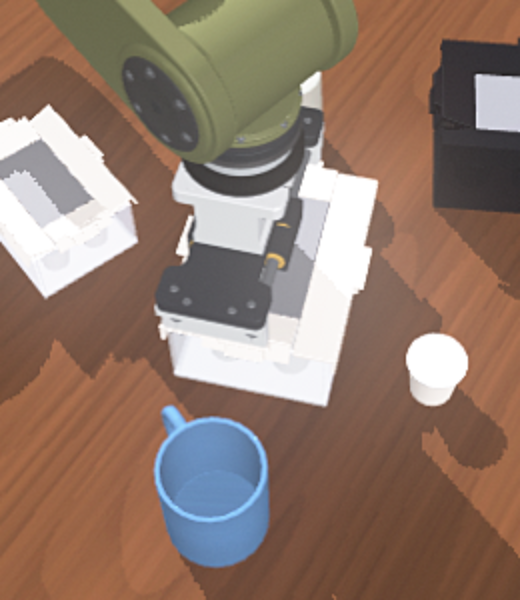

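The box is unmoved (lid_mid 572,4) and the mug at (210,490) in the crop is well clear of the hand. Pressing right.

Call:
play_rows:
  motion: [0,0,0,0.012,0.002,0.001,1,0,0,0,0.008,0,0,1,0,0,0,0,0,0,1]

```text
clock: 10.5
eef_pos: [596.9, -73.2, 92.3]
eef_rot: [1.912, 1.567, -2.469]
wrist_force: [-0.5, 0.3, 0.7]
finger_gap: 0.6
```

Call:
play_rows:
  motion: [0,0,0,0.003,0,0,1,0,0,0,0.002,0,0,1]

```text
clock: 10.7
eef_pos: [596.7, -72.8, 87.1]
eef_rot: [1.958, 1.568, -2.422]
wrist_force: [-0.3, 0.1, 0.2]
finger_gap: 0.0
```

Call:
play_rows:
  motion: [0,0,0,0.002,0,0,1,0,0,0,0.002,0,0,1]

```text
clock: 10.9
eef_pos: [597.3, -73.5, 84.7]
eef_rot: [2.695, 1.567, -1.685]
wrist_force: [-6.2, -1.2, 11.5]
finger_gap: 0.3
```

Call:
play_rows:
  motion: [0,0,0,0.002,0,0,1]

```text
clock: 11.0
eef_pos: [597.4, -73.8, 83.7]
eef_rot: [2.865, 1.567, -1.515]
wrist_force: [-5.4, -0.3, 9.9]
finger_gap: 0.5
```

Call:
play_rows:
  motion: [0,0,0,0.002,0,0,1]

```text
clock: 11.1
eef_pos: [597.4, -74.1, 82.5]
eef_rot: [2.938, 1.566, -1.442]
wrist_force: [-2.5, -0.9, 4.5]
finger_gap: 0.4
```

Call:
play_rows:
  motion: [0,0,0,0.002,0,0,1]

```text
clock: 11.2
eef_pos: [597.5, -74.2, 80.8]
eef_rot: [3.047, 1.566, -1.333]
wrist_force: [0.3, -0.2, 0.4]
finger_gap: 0.3
```

Call:
play_rows:
  motion: [0,0,0,0.0015,0,0,1]

```text
clock: 11.3
eef_pos: [597.7, -74.2, 79.7]
eef_rot: [-3.135, 1.566, -1.232]
wrist_force: [-5.7, 1.3, 13.4]
finger_gap: 0.5
```

The force dropped to zero and then hit the hard stop, so it snapped shut. Retreating up and back for a clear view.

Call:
play_rows:
  motion: [0,0,0,-0.01,0,0,1,0,0,0,-0.03,0,0,1,0,0,0,-0.04,0,0,1,0,0,0,-0.04,0,0,1,0,0,0,-0.04,0,0,1,0,0,0,0,0.04,0,1,0,0,0,0,0.04,0,1,0,0,0,0,0.04,0,1,0,0,0,0,0.04,0,1,0,0,0,0,0.04,0,1,0,0,0,0,0.04,-0.02,1,0,0,0,0,0.03,-0.03,1,0,0,0,0,0,-0.04,1,0,0,0,0,0,-0.04,1,0,0,0,0,0,0,1]

```text
clock: 12.8
eef_pos: [388.5, -274.9, 254.3]
eef_rot: [2.892, 1.545, -1.516]
wrist_force: [0.9, 0.1, 0.0]
finger_gap: 0.4
```

```bash
python3 - <<'E'
from h import *
s=read_state();print(s['clock'],s['eef_pos'],s['wrist_force'])
ims=[]
for c,w in [("scene",(230,130,430,420)),("side",(200,130,420,370))]:
    im,d=camera(c);x0,y0,x1,y1=w
    cv2.imwrite(f"pics/{c}9.png",cv2.resize(im[y0:y1,x0:x1],None,fx=2,fy=2))
    p=camera_params(c)
    vv,uu=np.mgrid[y0:y1,x0:x1];P=world(c,np.c_[uu.ravel(),vv.ravel()],d[y0:y1,x0:x1].ravel())
    L=(P[:,:2]-C)@np.c_[ex,ey]
    for n,(a,b) in dict(near=(-61,0),far=(61,0),left=(0,86),right=(0,-86),mid=(0,0)).items():
        m=(abs(L[:,0]-a)<8)&(abs(L[:,1]-b)<8)&(P[:,2]>60)
        print(c,n,m.sum(),np.percentile(P[m,2],[10,50,90]).round(1) if m.any() else None)
    m=(P[:,2]>70)&(P[:,2]<100)&(abs(L[:,0])<85)&(abs(L[:,1])<110)
    print("lid",cv2.minAreaRect(np.float32(P[m,:2])),np.percentile(P[m,2],[50,98]))
    for n in ["lid_mid","mug","tumbler","capsule"]:
        for r in place_of(c,n)[:3]:
            w3=(p["T"]@np.r_[r["at"],1])[:3]
            print(n,round(r["conf"],2),w3.round(1))
E
```

```text
12.8 [ 388.50001737 -274.85253125  254.32819095] [0.91805796 0.05583828 0.01337563]
scene near 71 [78.4 80.3 81.6]
scene far 78 [78.7 80.5 82.3]
scene left 67 [78.3 80.1 81.5]
scene right 94 [78.8 80.1 81.9]
scene mid 80 [78.4 80.2 81.9]
lid ((573.3978881835938, 4.093879699707031), (155.85655212402344, 207.368408203125), 18.179607391357422) [80.09848233 82.66178102]
lid_mid 0.96 [351.6 -31.3  64.1]
lid_mid 0.69 [575.6   4.   85.2]
lid_mid 0.63 [691.6 269.6  81.7]
mug 0.77 [ 6.414e+02 -1.878e+02  1.000e-01]
tumbler 0.62 [ 4.835e+02  1.710e+02 -2.000e-01]
capsule 0.72 [732.8   4.6   4.1]
capsule 0.63 [605.8 -74.7  79.4]
side near 49 [78.9 79.6 80.4]
side far 53 [78.6 79.5 80.5]
side left 69 [78.7 79.4 80.4]
side right 39 [78.7 79.5 80.6]
side mid 48 [78.7 79.3 80.4]
lid ((571.6856079101562, 4.092521667480469), (154.30718994140625, 209.32540893554688), 18.787710189819336) [79.38569513 80.91514318]
lid_mid 0.87 [347.4 -34.3  60. ]
lid_mid 0.87 [688.9 272.7  78.5]
lid_mid 0.85 [571.    4.6  79.4]
mug 0.86 [ 642.  -186.6   -1. ]
tumbler 0.72 [477.9 170.4   2.5]
capsule 0.92 [729.3   3.1  -1.5]
```

View pics/scene9.png

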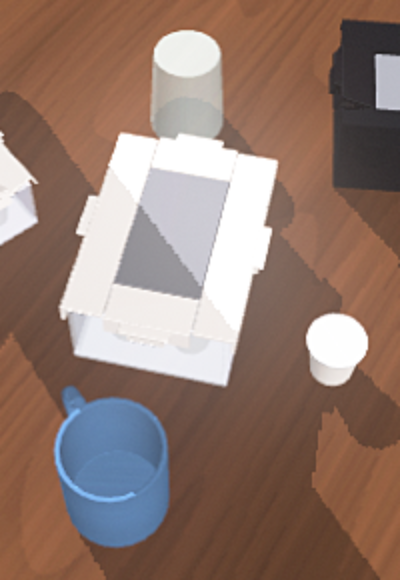

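View pics/side9.png

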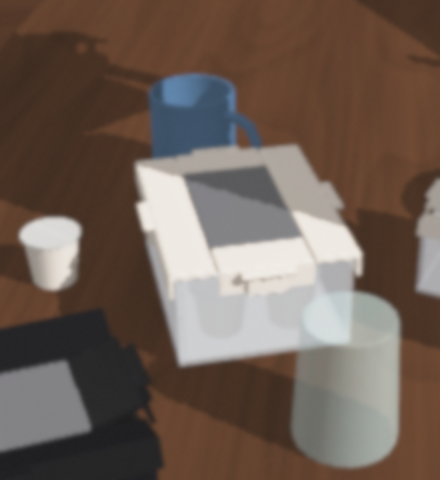

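Both pictures show all four rims flush with the panel (scene crop corners about (120,135), (278,160), (235,335), (65,310)). The mug, glass and capsule are where they were, and the hand is clear. Handing in.

```bash
python3 -c "
from cell import *
print(read_state()['qd'].round(3));print(sign_off())"
```

```text
[-0.002  0.006 -0.002 -0.001 -0.004  0.001]
the job is handed in; nothing more can be done
None
```

I pressed all four rim sections of the larger clear box shut, in the order left, far, near, right, and handed the job in at about 13 s. The smaller clear box and the black one were left alone.

**Rims:** On each section the force fell off as the latch snapped over, then rose again on the hard stop. Peak upward force was 26 N or less (26 N on left, 25 N on near). In both the scene and side cameras all four sections measure 79.4–80.5 mm high, level with the middle panel.

**Surroundings:** The box, mug, glass and capsule are where they started, within the cameras' measuring error. The hand finished clear, about 250 mm up, with almost no force on the wrist.

**What was off:**
- I pressed the right section about 5 mm closer to its hinge than planned. It still snapped shut.
- The scene camera's network put the lid centre about 5 mm too high (85 mm). The depth readings and the side camera did not agree with that.
- The same network also reported a false capsule on the right rim, which does not show in the picture.

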